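# Turn the tea packet that was put in back to front

### The job

Two packets of tea bags stand in upright grey metal sleeves, and one of them was put in back to front, so that plain cardboard blocks the opening low in the front of its sleeve and no bag can be taken. Slide that packet up right out of its sleeve, turn it half round and slide it back down fully home in the same sleeve, so that its own slot with the bags faces the opening and its raised panel is at the back. Leave the other packet where it is.

Things in the scene. Friction and masses are not known exactly. Their poses are not given: they have to be found in the camera images.
- packet_1_center (a point): Centre of the reversed packet, 56 mm above its underside. Stiff cardboard carton, 44 (its x) x 58 (y) x 112 mm (z, up), 120 g, grip it across x or y. Its upper 50 mm stand out of the sleeve. Front = its -x: slot 38 mm wide, 6 to 42 mm up, white bag edges inside. Back = +x: a 3 mm panel rises to 132 mm. At the start its +x points opposite to the sleeve's +x.
- sleeve_1: That packet's sleeve: upright grey sheet metal, fixed, open at the top, 52 (x) x 66 mm (y) inside (4 mm play all round). Origin: centre of its underside, on the worktop; inner floor 4 mm higher. Straight walls to 56 mm, then a lip flaring 6 mm outward up to 66 mm. Front, with the opening, is -x; z is up. Stands at the left or right place, turned up to 25 degrees.
- sleeve_1_opening (a point): Middle of the 42 mm wide opening low in the front of that sleeve, at x = -27.5, z = 24 mm in the sleeve's frame.
- packet_2_center (a point): Centre (56 mm above the underside) of the other, identical packet, the right way round in an identical sleeve 17 to 38 cm to the left or right of the first. It must stay.

How it is judged:
On the way:
1. the packet is right out of the top of its sleeve (z of packet_1_center in the frame of sleeve_1 above 0.123 m), for 0.1 s.
At the end, for the whole second after the job is handed in: The packet stands upright (within 11 degrees) in its own sleeve, fully down (within 10 mm of the floor) and within 12 mm of the sleeve's middle, its slotted front toward the sleeve's opening; the other packet is within 20 mm of where it stood (horizontal distance between packet_1_center and sleeve_1 below 0.012 m and z of packet_1_center in the frame of sleeve_1 below 0.07 m and angle between packet_1_center's own z axis and vertical below 0.2 rad and x of sleeve_1_opening in the frame of packet_1_center below -0.015 m and distance of packet_2_center from where it was at the start of the episode below 0.02 m); the robot touches nothing.
It fails at once if the other packet is moved by more than 20 mm (distance of packet_2_center from where it was at the start of the episode above 0.02 m).
It also fails if it takes over 40 s, if anything falls off the work surface, if the arm or the gripper's body presses on something with over 40 N, if the wrist force passes 120 N, or if a joint passes its speed limit or range.

### The arm

A 7-joint arm with a two-finger parallel gripper is mounted at the origin on a cart in front of the work surface, level with it; the furniture and walls round the work are solid. World frame = base frame: x ahead of the robot, y to its left, z up, the work surface at z = 0. Lengths are in m, angles in rad, forces in N, time in s.
With the tool pointing down it reaches from about 0.425 to 0.875 m from the base axis. Payload 4.7 kg.
Tool frame: the origin (TCP) lies on the mounting face of the last link; the fingertips stand 182 mm ahead of it and the grasp point (between the pads) lies 164 mm ahead of it (ctrl.finger_overhang is the distance from the TCP to the fingertips, in m); z points along the fingers, y is the line along which they close (so a half turn about z gives the same grasp; the last joint's range is limited). The gripper opens to 87 mm and grips with 3 to 60 N. Pads are 19 mm wide; open, the fingers measure 117 mm over their backs; the gripper's body (75 mm by 190 mm) begins 51 mm behind the grasp point.
Start: joints at [1.153, 0.321, -0.07, 1.45, 0.023, 1.371, -0.057], TCP at [0.272, -0.59, 0.405] pointing down, gripper open.
Joint ranges: [-2.86, 2.86], [-0.3, 2.09], [-1.38, 1.24], [0.06, 2.45], [-1.56, 4.7], [0.09, 2.05], [-2.69, 2.69]. Speed limits (rad/s): [2.57, 2.57, 3.14, 3.14, 3.14, 3.14, 3.14].

### API

Orientations are given as a rotation vector (axis times angle).
In Python, from bench import ctrl gives the robot as it stands.
- The arm moves only by the shell command python3 -m jog 'ROWS' [FORCE]. ROWS is a JSON object of lists of equal length, an entry for each row: "translation": the shift along the tool's x, y, z as a fraction of full scale, a list of three; "yaw": the turn about the tool's z as a fraction of full scale; "jaw": the closure, from 0 (fully open) to 1 (shut). In form: {"translation": [[dx, dy, dz], ...], "yaw": [yaw, ...], "jaw": [jaw, ...]}. A call has 1 to 8 rows; each row is the pose to reach, as a shift and turn from the pose commanded when the call began, along the tool's axes at that moment, turning the shorter way round; what a row does not reach only later rows make up. Full scale, the value 1, is 0.2 m for a shift and 180 degrees for a turn. A row lasts 1/8 s, in which the tool goes at most 62.5 mm and 10.7 degrees, less where a joint would pass 70% of its speed; a pose out of reach is approached as far as the arm can. A call with a number of a shift or a turn outside -1 to 1 is refused whole. A call with a gripper value outside its range is refused whole. The fingers move at their own pace and stop on an object; FORCE is the grip in N (left out, the last holds). Time passes only in rows, so rows that repeat a pose let the fingers close. It gives the time, the measured TCP pose, the force, the opening and the grip force at its end, in the units of the state.
- ctrl.get_state(): the state, without advancing time (a new reading comes with each control period).
- ctrl.get_image(name): name is "side" or "top" or "wrist"; returns a dict with "pixels" (384x512x3 uint8, blue, green, red), "fx", "fy", "cx", "cy" (pixels), "R" (3x3) and "t" (3): a world point X has camera coordinates R X + t; the wrist camera has in their place "mount" (4x4, takes a point from camera to tool coordinates, whose origin is the TCP and whose axes are the flange's). Camera axes: x right, y down, z forward; pixel columns grow to the right and rows downward; lengths in m; the calibration is good to about 2 mm. A picture is of the moment at which its call begins: read the wrist's pose just before it. There is no depth.
- ctrl.close_job(): hands the job in; it is judged then, once.
Trained networks look in a picture, given as the dict that the camera call returned (one of the last four; its "shot" number tells which), for a name from the list of things; names that differ only in an ending like _2 or _b are one class to them, and where a whole thing is asked for, a point or a joint stands for the part that bears it (a point fixed in the world has none). Each returns a list of dicts, best first, with "p" (0 to 1); they miss things now and then, are a little off and sometimes report something else, mostly with a low value. They report only what shows in the picture. A call takes as long as a camera call.
- ctrl.silhouettes(label, picture): "region" (384x512 bool, what is visible of it) and "at" ([column, row] in pixels, amid what is visible of it).
The state is a dict: "time": time; "joint_positions": joint angles; "qd": joint speeds; "joint_torque": joint torques, N m; "position": TCP position; "tool_rot": TCP orientation; "ft_force": force on the tool from outside, world axes, zero at the start; "torque": the same for the moment, N m; "grip_width": opening from 0.0 (shut) to 1.0 (fully open); "grip_force": force on a finger pad.
Only numpy, scipy, OpenCV 4.12 (cv2) and the standard library are available. Lean on these libraries where they do the work, as an engineer would, in place of code of your own. Each camera call takes 0.05 s, during which the arm holds its last target. There are 200 camera calls.

## Working session

There is one attempt and no reset: what is moved stays moved. The work goes in short steps, Python scripts to look and compute and a shell command to move; the robot and the scene stay as the last step left them, time stands still between calls to the robot, and variables do not carry over. Pictures are saved under pics/ and viewed, at most 10 in all, crops included, and the job is handed in when it is done.

```bash
mkdir -p pics; ls; python3 - <<'E'
from bench import ctrl
import cv2,numpy as np,pickle
s=ctrl.get_state();print({k:np.round(v,3).tolist() for k,v in s.items()})
D={}
for n in("side","top"):
    p=ctrl.get_image(n);D[n]=p
    print(n,p["fx"],p["cx"],p["cy"],np.round(p["R"],3).tolist(),np.round(p["t"],3).tolist())
    for l in("packet_1_center","sleeve_1"):
        for r in ctrl.silhouettes(l,p):
            print(l,round(r["p"],2),np.round(r["at"]),r["region"].sum())
            
pickle.dump(D,open("d.pkl","wb"))
cv2.imwrite("pics/a.png",cv2.resize(np.vstack([D["side"]["pixels"],D["top"]["pixels"]]),(400,600)) if 0 else np.hstack([cv2.resize(D[n]["pixels"],(400,300)) for n in D]))
cv2.imwrite("pics/top.png",cv2.resize(D["top"]["pixels"],(800,600)))
cv2.imwrite("pics/side.png",cv2.resize(D["side"]["pixels"],(800,600)))
E
```

```text
pics
{'time': 0.0, 'joint_positions': [1.153, 0.322, -0.07, 1.452, 0.023, 1.371, -0.057], 'qd': [-0.001, -0.0, 0.0, -0.001, -0.001, -0.0, -0.0], 'joint_torque': [-0.001, -49.129, -0.405, -31.253, -0.064, 0.044, 0.0], 'position': [0.272, -0.59, 0.404], 'tool_rot': [-3.067, -0.673, 0.001], 'ft_force': [0.186, 0.833, 0.395], 'torque': [-0.013, 0.001, -0.068], 'grip_force': 0.0, 'grip_width': 1.001}
side 379.12578809094487 253.81551790308905 187.52089763567002 [[-0.999, 0.052, 0.012], [0.024, 0.645, -0.764], [-0.047, -0.762, -0.646]] [0.449, 0.029, 0.93]
packet_1_center 0.92 [250. 245.] 1253
sleeve_1 0.55 [253. 271.] 1052
top 402.3566853630348 253.31068131208605 195.87012182536097 [[0.021, -1.0, 0.001], [-0.977, -0.021, -0.213], [0.213, 0.004, -0.977]] [0.009, 0.482, 0.82]
packet_1_center 0.76 [166. 202.] 962
sleeve_1 0.65 [181. 208.] 349
```

View pics/top.png

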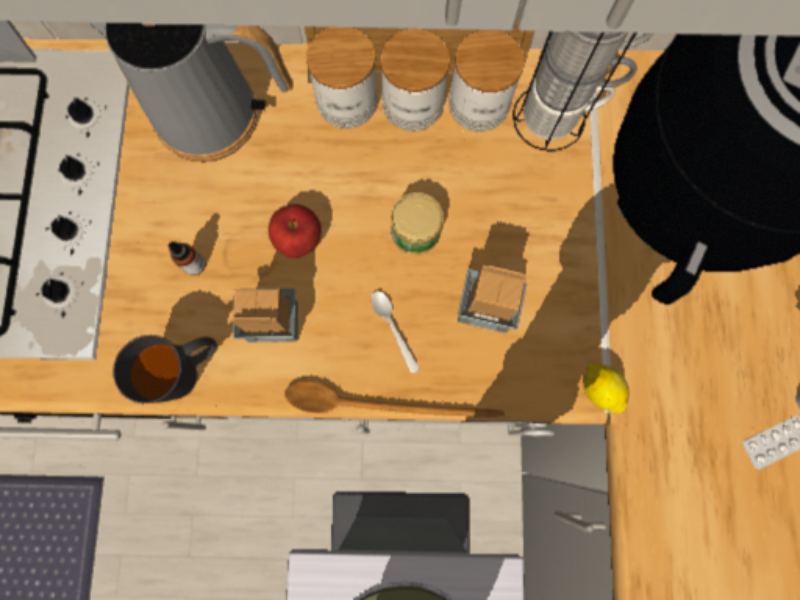

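View pics/side.png

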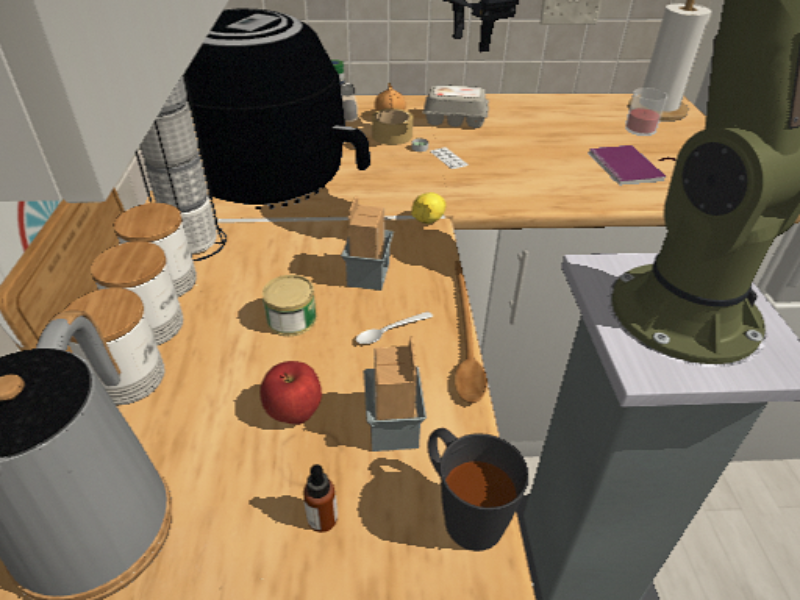

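The left packet (top view 800-scale, about (258,312)) has its raised panel on the robot's side, so it is the reversed one. The right one, at (498,295), shows white bags at its front. I'll estimate the left one's pose next.

```bash
cat > h.py <<'E'
import numpy as np,cv2
from scipy.spatial.transform import Rotation as Ro
def ray(p,uv):
    R=np.array(p["R"]);t=np.array(p["t"]);d=R.T@np.array([(uv[0]-p["cx"])/p["fx"],(uv[1]-p["cy"])/p["fy"],1]);return -R.T@t,d
def onz(p,uv,z):
    c,d=ray(p,uv);return (c+d*(z-c[2])/d[2])[:2]
def wristcam(p,s):
    T=np.eye(4);T[:3,:3]=Ro.from_rotvec(s["tool_rot"]).as_matrix();T[:3,3]=s["position"]
    M=np.linalg.inv(T@np.array(p["mount"]));q=dict(p);q["R"]=M[:3,:3];q["t"]=M[:3,3];return q
def toolmove(s,xy,z,ydir):
    "shift in tool axes (fraction) and yaw (fraction) to get TCP to xy,z with tool y along world angle ydir"
    R=Ro.from_rotvec(s["tool_rot"]).as_matrix()
    d=R.T@(np.array([*xy,z])-s["position"])
    a=np.arctan2(R[1,1],R[0,1]);y=-(ydir-a)   # tool z is down
    y=(y+np.pi)%(2*np.pi)-np.pi
    return np.round(d/0.2,3),round(y/np.pi,3),np.degrees(a)
E
python3 - <<'E'
from h import *;import pickle
from bench import ctrl
D=pickle.load(open("d.pkl","rb"));p=D["top"]
for n,uv,z in[("lip",(234,291),.066),("lip",(297,289),.066),("lip",(298,338),.066),("lip",(232,338),.066),("top",(235,291),.116),("top",(280,290),.116)
 ,("mug",(150,365),.09)]:
    print(n,np.round(onz(p,np.array(uv)*.64,z),3))
w=ctrl.get_image("wrist");print(np.round(w["mount"],3).tolist(),w["fx"])
s=ctrl.get_state();print(toolmove(s,(.5,.18),.42,np.radians(90)))
E
```

```text
lip [0.495 0.242]
lip [0.5   0.156]
lip [0.432 0.15 ]
lip [0.43  0.239]
top [0.483 0.227]
top [0.486 0.169]
mug [0.389 0.337]
[[0.0, -0.954, -0.3, 0.083], [1.0, 0.0, -0.001, 0.001], [0.001, -0.3, 0.954, 0.021], [0.0, 0.0, 0.0, 1.0]] 331.0052524599959
(array([ 2.647, -3.021, -0.076]), np.float64(-0.863), np.float64(-65.25960602897175))
```

```bash
python3 -m jog '{"translation":[[1,-1,-0.1],[1,-1,-0.1],[1,-1,-0.1],[1,-1,-0.1],[1,-1,-0.1]],"yaw":[0,0,0,0,0],"jaw":[0,0,0,0,0]}'
python3 -m jog '{"translation":[[1,-1,0],[1,-1,0],[1,-1,0],[1,-1,0],[1,-1,0]],"yaw":[0,0,0,0,0],"jaw":[0,0,0,0,0]}'
python3 - <<'E'
from h import *
from bench import ctrl
s=ctrl.get_state();print(np.round(s["joint_positions"],2));print(toolmove(s,(.464,.197),.42,np.radians(-87)))
E
```

```text
time: 0.98
position: [0.3713, -0.3214, 0.4254]
tool_rot: [3.066, 0.679, 0.001]
ft_force: [-0.5, -0.9, -0.2]
grip_width: 1.0
grip_force: 0.0
time: 1.6
position: [0.4684, -0.0558, 0.4252]
tool_rot: [3.067, 0.68, 0.002]
ft_force: [0.1, -0.9, 0.2]
grip_width: 1.001
grip_force: 0.0
[ 0.66 -0.06 -0.57  1.83 -0.03  1.36 -1.04]
(array([ 0.514, -1.155,  0.026]), np.float64(0.122), np.float64(-64.99022858925414))
```

```bash
python3 -m jog '{"translation":[[0.5,-1,0],[0.5,-1,0],[0.5,-1,0],[0.5,-1,0],[0.5,-1,0],[0.5,-1,0]],"yaw":[0.04,0.08,0.12,0.12,0.12,0.12],"jaw":[0,0,0,0,0,0]}'
python3 - <<'E'
from h import *
from bench import ctrl
import pickle
s=ctrl.get_state();p=ctrl.get_image("wrist");q=wristcam(p,s);pickle.dump((q,s),open("w.pkl","wb"))
print(np.round(s["joint_positions"],2));print(toolmove(s,(.464,.197),.42,np.radians(-87)))
cv2.imwrite("pics/w1.png",cv2.resize(p["pixels"],(800,600)))
E
```

```text
time: 2.35
position: [0.4751, 0.1629, 0.4246]
tool_rot: [3.139, 0.085, -0.0]
ft_force: [-0.1, -0.7, -0.5]
grip_width: 1.0
grip_force: 0.0
[ 0.45  0.03 -0.84  1.75  0.03  1.36 -1.91]
(array([-0.046, -0.173,  0.023]), np.float64(0.001), np.float64(-86.90848824093426))
```

View pics/w1.png

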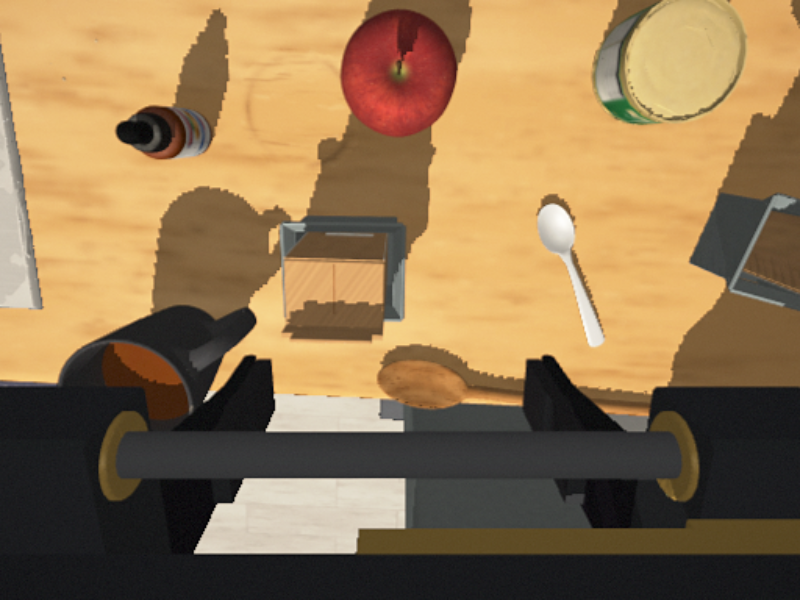

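The wrist view shows the reversed packet's top, with edge (285,258)-(386,262), its panel top edge at about (283,335)-(383,338), and the sleeve lip corners at (280,225), (405,222) and (405,320). The mug's handle is at (250,315).

```bash
python3 - <<'E'
from h import *;import pickle
q,s=pickle.load(open("w.pkl","rb"))
for n,uv,z in[("lipFL",(279,224),.066),("lipFR",(405,223),.066),("lipNR",(405,321),.066),("topL",(285,258),.116),("topR",(386,262),.116),("panL",(283,335),.136),("panR",(383,338),.136),("handle",(252,318),.08),("mugrim",(220,340),.1),("mugrimbot",(62,385),.1),("mugtop",(150,307),.1)]:
    print(n,np.round(onz(q,np.array(uv)*.64,z),4))
E
cat > crop.py <<'E'
E
python3 - <<'E'
import pickle,cv2
q,s=pickle.load(open("w.pkl","rb"))
cv2.imwrite("pics/c1.png",cv2.resize(q["pixels"][130:225,165:275],(770,600),interpolation=cv2.INTER_CUBIC))
E
```

```text
lipFL [0.4975 0.2408]
lipFR [0.5026 0.1583]
lipNR [0.4343 0.1543]
topL [0.4871 0.2266]
topR [0.4879 0.169 ]
panL [0.448 0.224]
panR [0.4493 0.1684]
handle [0.4361 0.2566]
mugrim [0.4277 0.2716]
mugrimbot [0.3905 0.3759]
mugtop [0.4475 0.3139]
```

View pics/c1.png

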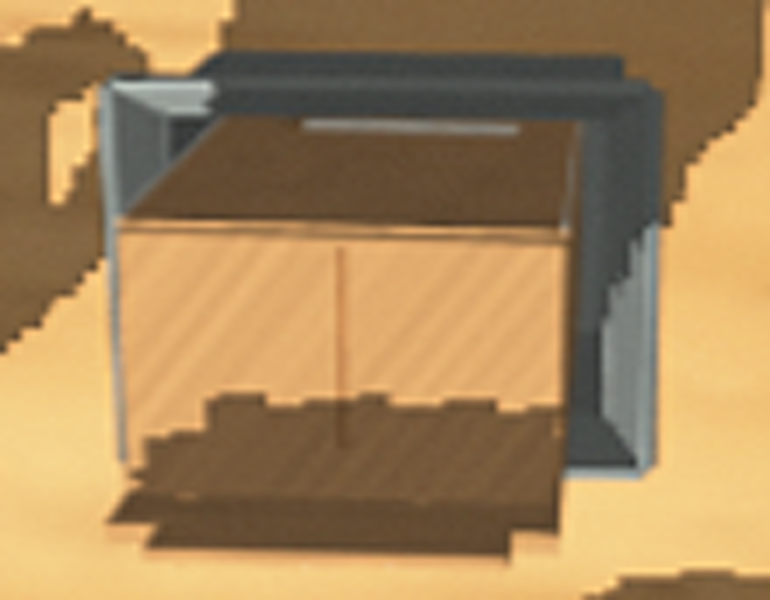

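```bash
python3 -m jog '{"translation":[[-0.04,-0.17,0.1],[-0.04,-0.17,0.3],[-0.04,-0.17,0.5],[-0.04,-0.17,0.5]],"yaw":[0.006,0.006,0.006,0.006],"jaw":[0,0,0,0]}'
python3 - <<'E'
from h import *
from bench import ctrl
s=ctrl.get_state();p=ctrl.get_image("wrist");q=wristcam(p,s)
print(toolmove(s,(.4655,.1965),.26,np.radians(-88)))
# check: project predicted packet & sleeve corners
im=p["pixels"].copy()
def proj(X):
    c=q["R"]@X+q["t"];return (int(q["fx"]*c[0]/c[2]+q["cx"]),int(q["fy"]*c[1]/c[2]+q["cy"]))
def box(cx,cy,a,hx,hy,z,col):
    P=[proj(np.array([cx+x*np.cos(a)-y*np.sin(a),cy+x*np.sin(a)+y*np.cos(a),z])) for x,y in((hx,hy),(hx,-hy),(-hx,-hy),(-hx,hy))]
    cv2.polylines(im,[np.array(P)],True,col,1)
box(.4659,.1976,np.radians(3.4),.0335,.0405,.066,(255,0,0))
box(.4655,.1965,np.radians(2),.022,.029,.116,(0,0,255))
cv2.imwrite("pics/w2.png",cv2.resize(im,(800,600),interpolation=cv2.INTER_NEAREST))
E
```

```text
time: 2.9
position: [0.4644, 0.1951, 0.3222]
tool_rot: [3.139, 0.053, -0.01]
ft_force: [-0.1, -0.2, 0.8]
grip_width: 1.003
grip_force: 0.0
(array([ 0.008, -0.007,  0.311]), np.float64(-0.0), np.float64(-88.07127703678488))
```

View pics/w2.png

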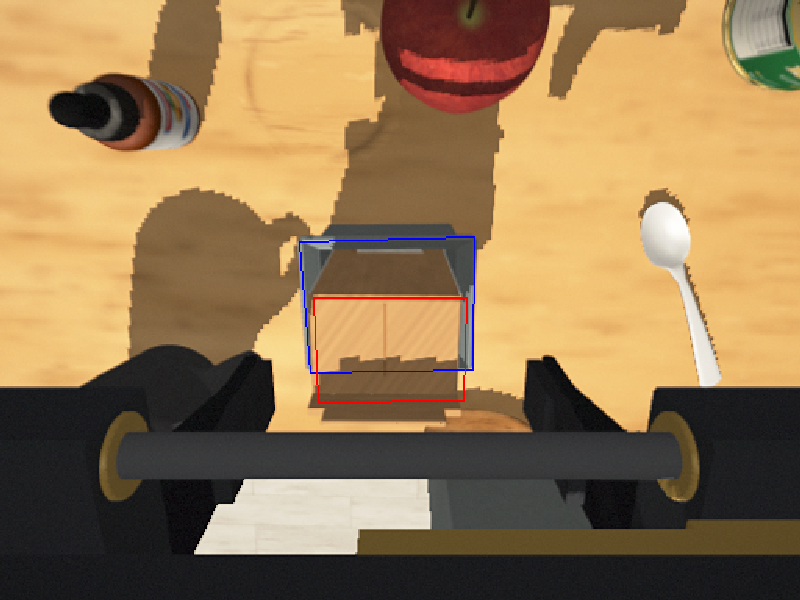

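The sleeve overlay fits and the packet fits to within about 2 mm. Next: descend and grip.

```bash
python3 -m jog '{"translation":[[0.007,-0.01,0.15],[0.007,-0.01,0.3],[0.007,-0.01,0.31],[0.007,-0.01,0.31],[0.007,-0.01,0.31],[0.007,-0.01,0.31],[0.007,-0.01,0.31],[0.007,-0.01,0.31]],"yaw":[0,0,0,0,0,0,0,0],"jaw":[0,0,0,0.5,1,1,1,1]}' 20
```

```text
time: 3.95
position: [0.4668, 0.1995, 0.2633]
tool_rot: [3.141, 0.057, 0.002]
ft_force: [-0.4, 0.5, 4.0]
grip_width: 0.668
grip_force: 19.9
```

```bash
python3 -m jog '{"translation":[[0,0,-0.1],[0,0,-0.2],[0,0,-0.35],[0,0,-0.5],[0,0,-0.55],[0,0,-0.55]],"yaw":[0,0,0,0,0,0],"jaw":[1,1,1,1,1,1]}' 25
python3 -m jog '{"translation":[[0,0,0],[0,0,0],[0,0,0],[0,0,0],[0,0,0],[0,0,0],[0,0,0],[0,0,0]],"yaw":[-0.05,-0.1,-0.15,-0.2,-0.25,-0.3,-0.35,-0.4],"jaw":[1,1,1,1,1,1,1,1]}'
python3 -m jog '{"translation":[[0,0,0],[0,0,0],[0,0,0],[0,0,0],[0,0,0],[0,0,0],[0,0,0],[0,0,0]],"yaw":[-0.05,-0.1,-0.15,-0.2,-0.25,-0.3,-0.35,-0.4],"jaw":[1,1,1,1,1,1,1,1]}'
python3 - <<'E'
from h import *
from bench import ctrl
s=ctrl.get_state();print(np.round(s["joint_positions"],2));print(toolmove(s,(.4664,.1976),.373,np.radians(93.4)))
E
```

```text
time: 4.7
position: [0.4665, 0.1994, 0.3732]
tool_rot: [3.141, 0.056, 0.002]
ft_force: [0.0, -0.2, -1.1]
grip_width: 0.667
grip_force: 24.9
time: 5.7
position: [0.466, 0.199, 0.3711]
tool_rot: [-2.502, -1.898, 0.004]
ft_force: [-0.2, 0.4, -1.9]
grip_width: 0.662
grip_force: 24.9
time: 6.7
position: [0.466, 0.199, 0.3712]
tool_rot: [-0.908, -3.005, 0.002]
ft_force: [-0.7, -0.1, -1.2]
grip_width: 0.667
grip_force: 24.9
[ 0.58  0.14 -1.1   1.82  0.13  1.27  0.43]
(array([-0.006, -0.005, -0.009]), np.float64(-0.206), np.float64(56.367395264782445))
```

```bash
python3 -m jog '{"translation":[[0,0,0],[0,0,0],[0,0,0],[0,0,0],[0,0,0],[0,0,0]],"yaw":[-0.05,-0.1,-0.15,-0.2,-0.206,-0.206],"jaw":[1,1,1,1,1,1]}'
python3 - <<'E'
from h import *
from bench import ctrl
s=ctrl.get_state();print(toolmove(s,(.4664,.1976),.373,np.radians(93.4)))
A={}
ims=[]
for n in("wrist","top"):
    p=ctrl.get_image(n);q=wristcam(p,s) if n=="wrist" else p
    im=p["pixels"].copy()
    def proj(X):
        c=q["R"]@X+q["t"];return (int(round(q["fx"]*c[0]/c[2]+q["cx"])),int(round(q["fy"]*c[1]/c[2]+q["cy"])))
    def box(cx,cy,a,hx,hy,z,col):
        P=[proj(np.array([cx+x*np.cos(a)-y*np.sin(a),cy+x*np.sin(a)+y*np.cos(a),z])) for x,y in((hx,hy),(hx,-hy),(-hx,-hy),(-hx,hy))]
        cv2.polylines(im,[np.array(P)],True,col,1)
    box(.4659,.1976,np.radians(3.4),.0335,.0405,.066,(255,0,0))
    c=s["position"][:2];z=s["position"][2]-.164-.096+.004
    box(c[0],c[1],np.radians(3.4),.022,.029,z,(0,0,255))
    box(c[0],c[1],np.radians(3.4),.022,.029,z+.112,(0,255,0))
    ims.append(im)
ims[1]=ims[1][120:280,90:250]
cv2.imwrite("pics/w3.png",np.hstack([cv2.resize(ims[0],(512,384)),cv2.resize(ims[1],(288,384))]) if 0 else cv2.resize(ims[0],(800,600)))
cv2.imwrite("pics/t3.png",cv2.resize(ims[1],(600,600)))
E
```

```text
time: 7.45
position: [0.4663, 0.1992, 0.372]
tool_rot: [0.083, -3.139, 0.0]
ft_force: [-0.4, -0.8, -1.6]
grip_width: 0.66
grip_force: 24.9
(array([-0.   , -0.008, -0.005]), np.float64(-0.002), np.float64(93.01372666374925))
```

View pics/w3.png

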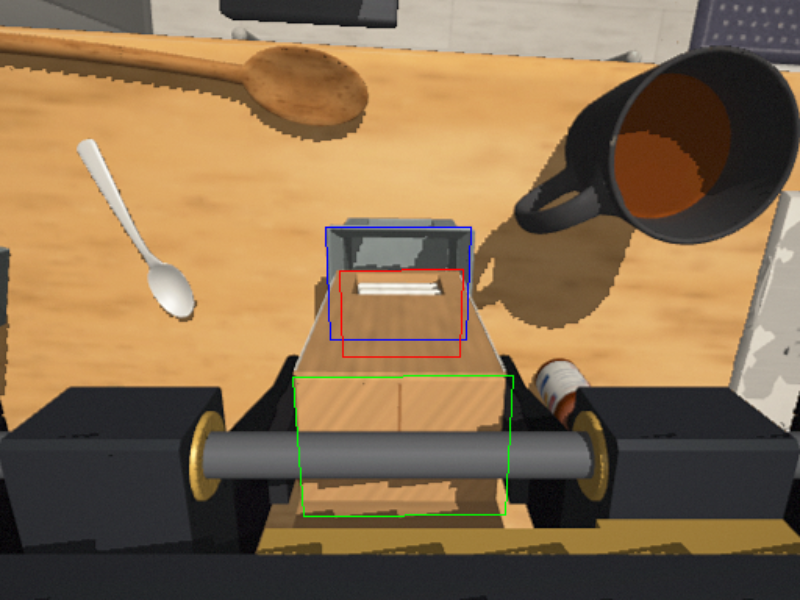

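The slot with the white bag edges (400,288) now faces the robot, and the packet sits above the sleeve to within about 1 mm. Next I'll lower it in stages.

```bash
python3 -m jog '{"translation":[[0.004,0,0.1],[0.004,0,0.18],[0.004,0,0.24],[0.004,0,0.29],[0.004,0,0.34],[0.004,0,0.34]],"yaw":[-0.002,-0.002,-0.002,-0.002,-0.002,-0.002],"jaw":[1,1,1,1,1,1]}'
```

```text
time: 8.3
position: [0.4655, 0.1993, 0.304]
tool_rot: [0.096, -3.139, 0.0]
ft_force: [0.5, 0.3, -1.2]
grip_width: 0.666
grip_force: 24.9
```

Inside with no contact force. Next: lower the remaining 41 mm.

```bash
python3 -m jog '{"translation":[[0,0,0.06],[0,0,0.12],[0,0,0.17],[0,0,0.195],[0,0,0.195]],"yaw":[0,0,0,0,0],"jaw":[1,1,1,1,1]}'
```

```text
time: 8.93
position: [0.4655, 0.1994, 0.2653]
tool_rot: [0.096, -3.139, -0.0]
ft_force: [0.3, 0.2, -0.9]
grip_width: 0.665
grip_force: 24.9
```

```bash
python3 -m jog '{"translation":[[0,0,0.01],[0,0,0.01],[0,0,0.01],[0,0,0.01],[0,0,0.01],[0,0,-0.2],[0,0,-0.5],[0,0,-0.7]],"yaw":[0,0,0,0,0,0,0,0],"jaw":[1,0.5,0,0,0,0,0,0]}'
python3 -m jog '{"translation":[[0,0,-0.2],[0,0,-0.2],[0,0,-0.2]],"yaw":[0,0,0],"jaw":[0,0,0]}'
python3 - <<'E'
from h import *
from bench import ctrl
s=ctrl.get_state();p=ctrl.get_image("wrist");q=wristcam(p,s)
im=p["pixels"].copy()
def proj(X):
    c=q["R"]@X+q["t"];return (int(round(q["fx"]*c[0]/c[2]+q["cx"])),int(round(q["fy"]*c[1]/c[2]+q["cy"])))
def box(cx,cy,a,hx,hy,z,col):
    P=[proj(np.array([cx+x*np.cos(a)-y*np.sin(a),cy+x*np.sin(a)+y*np.cos(a),z])) for x,y in((hx,hy),(hx,-hy),(-hx,-hy),(-hx,hy))]
    cv2.polylines(im,[np.array(P)],True,col,1)
box(.4659,.1976,np.radians(3.4),.0335,.0405,.066,(255,0,0))
box(.4659,.1976,np.radians(3.4),.022,.029,.116,(0,0,255))
t=ctrl.get_image("side")["pixels"][190:330,200:340]
cv2.imwrite("pics/w5.png",np.hstack([cv2.resize(im,(512,384)),cv2.resize(t,(288,384))]))
E
```

```text
time: 9.93
position: [0.4657, 0.2, 0.4082]
tool_rot: [-0.097, 3.138, 0.0]
ft_force: [0.7, -1.3, -0.3]
grip_width: 0.998
grip_force: 0.0
time: 10.3
position: [0.4655, 0.1992, 0.4451]
tool_rot: [0.096, -3.14, 0.001]
ft_force: [0.4, -0.5, -0.6]
grip_width: 0.999
grip_force: 0.0
```

View pics/w5.png

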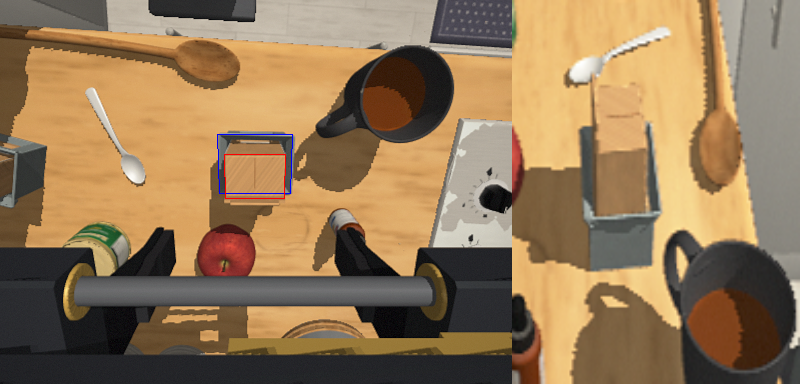

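The packet is upright and fully down in its sleeve (overlay matches at (255,175)), with the panel at the back. The gripper is clear of everything.

```bash
python3 -c "
from bench import ctrl
print(ctrl.close_job())"
```

```text
the job is handed in; nothing more can be done
None
```

I turned the reversed (left) packet half round and slid it back down home in its sleeve, slot toward the opening, without going near the other packet. The job is handed in at about 10.5 s, but no verdict came back.

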